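Hold the sprung cover of the kit drawer just below its balance point

ROBOT

A 7-joint arm with a two-finger parallel gripper is mounted at the origin on the work surface. World frame = base frame: x ahead of the robot, y to its left, z up, the work surface at z = 0. Lengths are in m, angles in rad, forces in N, time in s.
With the tool pointing down it reaches from about 0.425 to 0.925 m from the base axis. Payload 6.8 kg.
Tool frame: the origin (TCP) lies midway between the tips of the shut fingers; the grasp point (between the pads) lies 19 mm behind it; z points along the fingers, y is the line along which they close (so a half turn about z gives the same grasp; the last joint's range is limited). The gripper opens to 85 mm and grips with 20 to 120 N. Pads are 22 mm wide; open, the fingers measure 114 mm over their backs; the gripper's body (76 mm by 85 mm) begins 54 mm behind the grasp point. The pads swing forward as they close: fully open they stand 13 mm farther back than shut.
Start: joints at [1.201, 0.477, 0.022, 1.555, -0.011, 1.109, -0.083], TCP at [0.175, -0.652, 0.231] pointing down, gripper open.
Joint ranges: [-2.96, 2.96], [-0.34, 2.1], [-1.41, 1.46], [0.24, 2.44], [-1.37, 4.51], [0.17, 1.92], [-2.96, 2.96]. Speed limits (rad/s): [2.39, 2.39, 3.14, 3.14, 3.14, 3.14, 3.14].

INTERFACE

Orientations are given as a unit quaternion [x, y, z, w].
In Python, from cell import robot, optics gives the robot as it stands.
- The arm moves only by the tool drive_tool, never from a script. Its argument "commands" is a list of rows, each an object with "grip": the finger opening in m, from 0 to 0.0854; "xyz": the shift along the tool's x, y, z in m, a list of three; "turn": the turn about the tool's z in rad. A call has 1 to 5 rows; each row shifts and turns the commanded pose from where the row before left it, along the tool's axes as they then stand; what a row does not reach is not made up. A row lasts 1/12 s, in which the tool goes at most 41.7 mm and 7.16 degrees, less where a joint would pass 70% of its speed; a pose out of reach is approached as far as the arm can. A call is refused whole if a number of a shift passes 0.0417 or a number of a turn 0.125, either way. A call with a gripper value outside its range is refused whole. The fingers move at their own pace and stop on an object; the grip force is fixed at half the most. Time passes only in rows, so rows that do not move let the fingers close. It gives the time, the measured TCP pose, the force, the opening and the grip force at its end, in the units of the state.
- robot.state(): the state, without advancing time (a new reading comes with each control period).
- optics.grab_frame(name): name is "side" or "top" or "wrist"; returns a dict with "pixels" (480x640x3 uint8, red, green, blue), "fx", "fy", "cx", "cy" (pixels), "D" ([k1, k2, p1, p2, k3] as OpenCV has them; the pictures are not rectified), "eye" and "attitude" of the camera in the world. Camera axes: x right, y down, z forward; pixel columns grow to the right and rows downward; lengths in m; the calibration is good to about 2 mm. A picture is of the moment at which its call begins. There is no depth.
- robot.hand_in(): hands the job in; it is judged then, once.
Trained networks look in the newest picture that a camera, given by its name, has taken for a name from the list of things; names that differ only in an ending like _2 or _b are one class to them, and where a whole thing is asked for, a point or a joint stands for the part that bears it (a point fixed in the world has none). Each returns a list of dicts, best first, with "confidence" (0 to 1); they miss things now and then, are a little off and sometimes report something else, mostly with a low value. They report only what shows in the picture. A call takes as long as a camera call.
- optics.regions_of(camera, query): "mask" (480x640 bool, what is visible of it) and "position" ([column, row] in pixels, amid what is visible of it).
The state is a dict: "time": time; "joint_positions": joint angles; "joint_vel": joint speeds; "joint_torque": joint torques, N m; "tool_pos": TCP position; "tcp_rot": TCP orientation; "force": force on the tool from outside, world axes, zero at the start; "ft_torque": the same for the moment, N m; "grip_width": finger opening in m; "finger_force": force on a finger pad.
Only numpy, scipy, OpenCV 4.12 (cv2) and the standard library are available. Lean on these libraries where they do the work, as an engineer would, in place of code of your own. Each camera call takes 0.05 s, during which the arm holds its last target. There are 200 camera calls.

TASK

Pull the blue parts drawer out of the white cabinet to its stop, then raise its sprung see-through cover by the red tab until it is past its balance point (into the red part of the arc scale), without letting it spring up to its end stop. Then ease it back down and finish still holding it at rest just below the balance point, in the yellow part of the scale, so that somebody can take parts from the open drawer; keep the drawer fully out, do not let go, and leave the other things on the desk alone.

Things in the scene. Friction and masses are not known exactly. Their poses are not given: they have to be found in the camera images.
- cabinet: White parts cabinet fixed on the desk, 220 deep (x) x 300 wide (y) x 150 mm high. Origin at the centre of its underside; x points from its front (at x = -110, facing the robot) to its back, y left, z up. Only the upper blue drawer works. On its left side, at y = 154, an arc scale of radius 110 stands round the cover's hinge as it is with the drawer out; post 245 high at x = -100.
- drawer (a joint): How far the blue drawer is pulled out, in m: 0 is shut, 0.135 is its stop; it starts 0 to 0.03 out. It slides along the cabinet's -x with about 5 N of friction and stays where it is left.
- drawer_handle (a point): Middle of the drawer's steel bar handle: round bar, 10 mm thick, 80 long along the cabinet's y, 117 above the desk, 65 left (+y) of the drawer's centre line, at cabinet x = -155 minus the travel; a post to the drawer's face at each end, 40 mm clear between bar and face, free below and in front.
- cover (a joint): Angle of the drawer's cover in rad: 0 shut, 1.5 upper end stop; its front edge rises and swings back. Aluminium frame, clear window, 125 from hinge to front edge, 250 wide, 8 thick, 0.6 kg, spring in the hinge. Balance point 0.85: below it falls shut, above it springs up; under 2 N at the tab. Scale: white to 0.61, yellow to 0.81, black to 0.89, red above; read at the cover's left edge.
- cover_tab (a point): Grip point on the cover's red tab: a bar 22 wide (along the cabinet's y), 12 thick, leaving the cover's front edge 45 degrees up and forward when shut, upright at 0.79 rad. It protrudes 54; this point is 36 out, 55 right (-y) of the drawer's centre line, 154 above the desk when shut; the hinge line (along the cabinet's y) is then 150 behind and 25 below it. It can pivot in a pinch across y.
- rover: Bystander: half-built white toy rover with four blue wheels and two upright white bars, 118 x 112 x 137 mm, loose. Origin under its centre.
- bottle: Bystander: clear bottle with green cap, 60 mm diameter, 160 mm high, loose, standing. Origin under its centre.
- jar: Bystander: clear jar with blue cap, 60 mm diameter, 70 mm high, loose, standing. Origin under its centre.

How it is judged:
By the outcome, as a careful person would: the job done as asked, in the order asked, and still so for the second after the job is handed in, while the arm keeps its last pose, push and grip.
It also fails if it takes over 54 s, if anything falls off the work surface, if the arm or the gripper's body presses on something with over 40 N, if the wrist force passes 120 N, or if a joint passes its speed limit or range.

## Working session

There is one attempt and no reset: what is moved stays moved. The work goes in short steps, Python scripts to look and compute and a tool call to move; the robot and the scene stay as the last step left them, time stands still between calls to the robot, and variables do not carry over. Pictures are saved under pics/ and viewed, at most 10 in all, crops included, and the job is handed in when it is done.

Besides the shell and the picture viewer there is one more tool, called after "Call:" in YAML: its name, and indented under it one key for each argument. drive_tool: Moves the arm, as the interface text tells. Its arguments: {"type":"object","properties":{"commands":{"type":"array","items":{"type":"object","properties":{"grip":{"type":"number"},"xyz":{"type":"array","items":{"type":"number"}},"turn":{"type":"number"}}}}},"required":["commands"]}

```bash
mkdir -p pics; ls; cat > h.py <<'E'
import numpy as np,cv2
from cell import robot,optics
from scipy.spatial.transform import Rotation as R
def grab(n,f=None):
    d=optics.grab_frame(n)
    if f: cv2.imwrite('pics/'+f,d['pixels'][:,:,::-1])
    return d
def K(d): return np.array([[d['fx'],0,d['cx']],[0,d['fy'],d['cy']],[0,0,1.]])
def rot(d):
    a=np.array(d['attitude'],float)
    return a if a.shape==(3,3) else R.from_quat(a).as_matrix()
def ray(d,p):
    u=cv2.undistortPoints(np.array([[p]],float),K(d),np.array(d['D'],float))[0,0]
    return rot(d)@np.array([u[0],u[1],1.])
def at(d,p,z):
    r=ray(d,p);e=np.array(d['eye']);return e+r*(z-e[2])/r[2]
def proj(d,P):
    m=rot(d).T;e=np.array(d['eye'])
    q,_=cv2.projectPoints(np.array(P,float).reshape(-1,3),cv2.Rodrigues(m)[0],-m@e,K(d),np.array(d['D'],float))
    return q[:,0]
E
python3 - <<'E'
from h import *
s=robot.state();print({k:np.round(v,3) for k,v in s.items()})
for n in('side','top'):
    d=grab(n,n+'0.png');print(n,d['eye'],d['attitude'],d['fx'])
    for q in('cabinet','drawer','drawer_handle','cover','cover_tab','rover','bottle','jar'):
        for r in optics.regions_of(n,q)[:2]:
            v,u=np.nonzero(r['mask']);print(q,round(r['confidence'],2),np.round(r['position']),u.min(),u.max(),v.min(),v.max())
E
```

```text
pics
{'time': np.float64(0.0), 'joint_positions': array([ 1.201,  0.478,  0.022,  1.556, -0.012,  1.109, -0.083]), 'joint_vel': array([ 0.001, -0.002, -0.001, -0.001, -0.   ,  0.001, -0.   ]), 'joint_torque': array([ 1.0000e-03, -5.9643e+01,  1.6080e+00, -2.8119e+01,  1.2000e-02,
        9.0000e-03, -0.0000e+00]), 'tool_pos': array([ 0.175, -0.651,  0.23 ]), 'tcp_rot': array([ 0.991,  0.131, -0.   , -0.001]), 'force': array([-0.181, -0.345, -0.327]), 'ft_torque': array([0.061, 0.027, 0.027]), 'finger_force': np.float64(0.0), 'grip_width': np.float64(0.085)}
side [7.88165959e-04 4.59242555e-01 8.07471599e-01] [-0.42586896  0.813395   -0.35239017  0.18123294] 537.3590285416755
cabinet 0.64 [330. 180.] 246 419 110 258
drawer 0.58 [360. 197.] 303 413 165 234
drawer_handle 0.68 [361. 198.] 303 415 165 232
cover 0.69 [259. 277.] 238 275 237 312
cover 0.63 [360. 186.] 307 410 165 210
cover_tab 0.71 [364. 184.] 308 410 165 210
rover 0.73 [492. 200.] 460 529 156 230
bottle 0.88 [256. 278.] 238 274 237 313
jar 0.71 [317. 363.] 299 334 338 387
top [0.45580063 0.0145194  1.18585013] [ 0.7084521  -0.70366773  0.04054333 -0.03610509] 519.863171049163
cabinet 0.93 [368. 154.] 284 442 91 253
drawer 0.98 [352. 202.] 300 428 195 226
drawer_handle 0.8 [353. 202.] 300 428 194 226
cover 0.65 [381. 200.] 307 423 195 221
cover_tab 0.64 [379. 202.] 307 423 195 220
rover 0.74 [496. 258.] 464 524 232 289
rover 0.61 [234. 313.] 223 252 299 327
bottle 0.8 [236. 226.] 220 253 208 238
jar 0.7 [235. 310.] 223 252 299 326
```

```bash
python3 - <<'E'
import cv2
a=cv2.imread('pics/top0.png');b=cv2.imread('pics/side0.png')
cv2.imwrite('pics/topc.png',cv2.resize(a[70:350,200:540],None,fx=2.1,fy=2.1,interpolation=cv2.INTER_CUBIC))
cv2.imwrite('pics/sidec.png',cv2.resize(b[90:400,220:540],None,fx=1.9,fy=1.9,interpolation=cv2.INTER_CUBIC))
E
```

```text
(no output)
```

View pics/topc.png

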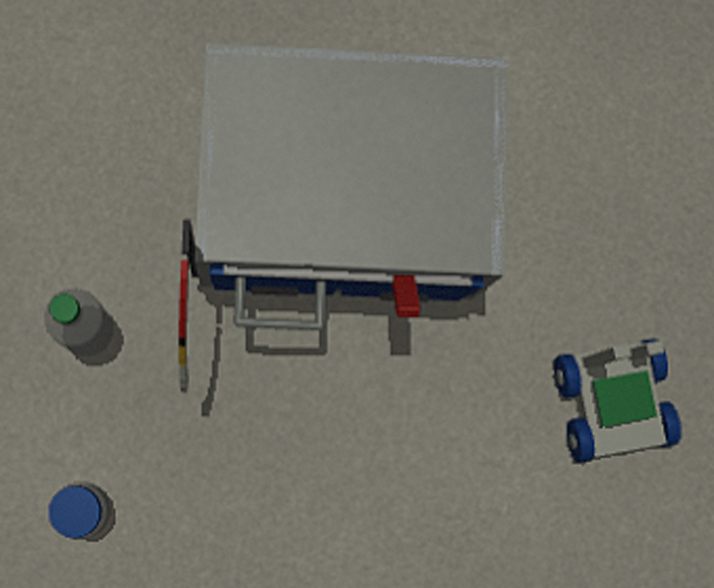

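View pics/sidec.png

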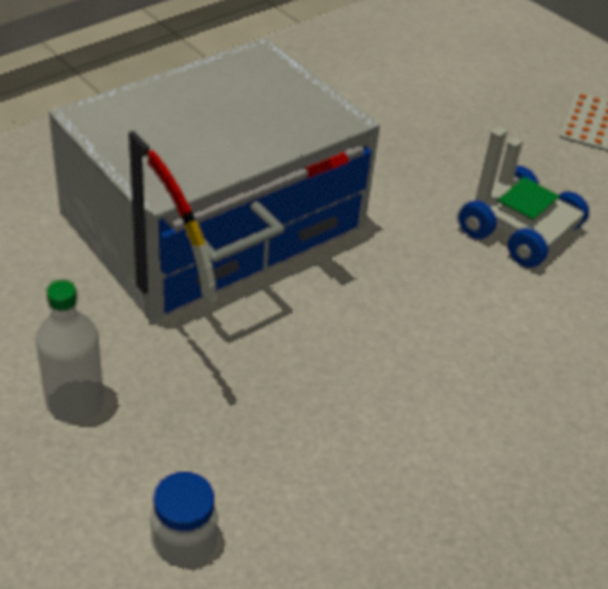

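The crops show the drawer nearly shut. In the top crop, the cabinet's top corners are (197,263), (501,275), (505,63) and (207,45), the handle bar's middle is about (281,324), and the red tab runs from (404,277) to (408,312). The rover is to the right, with the bottle and jar to the left.

```bash
cat >> h.py <<'E'
def w(p,c): # cabinet->world, c=(x,y,yaw)
    p=np.asarray(p,float);s,k=np.sin(c[2]),np.cos(c[2])
    return np.array([c[0]+k*p[0]-s*p[1],c[1]+s*p[0]+k*p[1],p[2]])
E
python3 - <<'E'
from h import *
from scipy.optimize import least_squares
d=grab('top');f=lambda u,v:np.array([u/2.1+200,v/2.1+70])
px=np.array([f(197,263),f(501,275),f(505,63),f(207,45),f(240,323),f(322,326),f(408,314)])
def P(c):
    t=c[3]
    L=[(-.11,.15,.15),(-.11,-.15,.15),(.11,-.15,.15),(.11,.15,.15),(-.155-t,.102,.117),(-.155-t,.028,.117),(c[4]-t,-.055,.1667)]
    return [w(p,c) for p in L]
r=least_squares(lambda c:(proj(d,P(c))-px).ravel(),[.7,0,0,.01,-.15],x_scale=.01)
print(r.x,np.round(r.fun.reshape(-1,2),1))
c=r.x;print('handle',w([-.155-c[3],.065,.117],c)); print('tab tip shut',w([c[4]-c[3],-.055,.167],c))
for q in('rover','bottle','jar'):
    print(q,[at(d,x['position'],.06) for x in optics.regions_of('top',q)[:1]])
print('scale bottom',at(d,f(184,388),.135))
E
```

```text
[ 0.7615952  -0.09541078 -0.03651645  0.00648143 -0.14652354] [[-1.   0. ]
 [ 1.7  1. ]
 [ 0.8 -1.4]
 [-0.5  0.2]
 [ 1.1 -0.1]
 [-2.4  0. ]
 [ 0.3  0. ]]
handle [ 0.60259446 -0.0245587   0.117     ]
tab tip shut [ 0.60668427 -0.14478816  0.167     ]
rover [array([ 0.65799527, -0.06877056,  0.06      ])]
bottle [array([0.61599362, 0.18874469, 0.06      ])]
jar [array([0.41795055, 0.18350779, 0.06      ])]
scale bottom [0.53757995 0.06825359 0.135     ]
```

Call:
drive_tool:
  commands:
    - {"xyz": [0,0,-0.03],"turn": 0.1,"grip": 0.0}
    - {"xyz": [0,0,-0.02],"turn": 0.1,"grip": 0.0}
    - {"xyz": [0,0,0],"turn": 0.1,"grip": 0.0}

```text
time: 1.35
tool_pos: [0.1753, -0.6543, 0.2864]
tcp_rot: [1.0, -0.022, 0.001, 0.004]
force: [-0.0, -0.6, 1.5]
grip_width: 0.0513
finger_force: 0.0
```

```bash
cat >> h.py <<'E'
C=(.7616,-.0954,-.0365)
def go(T,yaw=C[2]):
    s=robot.state();m=R.from_quat(s['tcp_rot']).as_matrix();y=np.arctan2(m[1,0],m[0,0])
    print('t',s['time'],'pos',np.round(s['tool_pos'],4),'yaw',round(y,4),'turn',round(y-yaw,4),'shift',np.round(m.T@(np.array(T)-s['tool_pos']),4),'F',np.round(s['force'],1),'grip',s['grip_width'],'ff',s['finger_force'],'tilt',m[2,2])
E
python3 - <<'E'
from h import *
go(w([-.155-.0065+.025,.065,.30],C))
E
```

```text
t 1.35 pos [ 0.1753 -0.6543  0.2864] yaw -0.0433 turn -0.0068 shift [ 0.4246 -0.6477 -0.0169] F [-0.  -0.6  1.5] grip 0.051274226491411105 ff 0.0 tilt -0.99997016124955
```

Call:
drive_tool:
  commands:
    - {"xyz": [0.021,-0.032,0],"grip": 0}
    - {"xyz": [0.021,-0.032,0],"grip": 0}
    - {"xyz": [0.021,-0.032,0],"grip": 0}
    - {"xyz": [0.021,-0.032,0],"grip": 0}
    - {"xyz": [0.021,-0.032,0],"grip": 0}

```text
invalid input at $.commands[0]: expected keys grip, xyz, turn
```

Call:
drive_tool:
  commands:
    - {"xyz": [0.021,-0.032,0],"grip": 0}
    - {"xyz": [0.021,-0.032,0],"grip": 0}
    - {"xyz": [0.021,-0.032,0],"grip": 0}
    - {"xyz": [0.021,-0.032,0],"grip": 0}
    - {"xyz": [0.021,-0.032,0],"grip": 0}

```text
invalid input at $.commands[0]: expected keys grip, xyz, turn
```

Call:
drive_tool:
  commands:
    - {"xyz": [0.021,-0.032,0],"grip": 0}
    - {"xyz": [0.021,-0.032,0],"grip": 0}
    - {"xyz": [0.021,-0.032,0],"grip": 0}
    - {"xyz": [0.021,-0.032,0],"grip": 0}
    - {"xyz": [0,0,0],"grip": 0}

```text
invalid input at $.commands[0]: expected keys grip, xyz, turn
```

```bash
python3 - <<'E'
from h import *
go(w([-.155-.0065+.025,.065,.30],C))
E
```

```text
t 1.35 pos [ 0.1753 -0.6543  0.2864] yaw -0.0433 turn -0.0068 shift [ 0.4246 -0.6477 -0.0169] F [-0.  -0.6  1.5] grip 0.051274226491411105 ff 0.0 tilt -0.99997016124955
```

Call:
drive_tool:
  commands:
    - {"xyz": [0.021,-0.032,0],"turn": 0,"grip": 0}
    - {"xyz": [0.021,-0.032,0],"turn": 0,"grip": 0}
    - {"xyz": [0.021,-0.032,0],"turn": 0,"grip": 0}
    - {"xyz": [0.021,-0.032,0],"turn": 0,"grip": 0}
    - {"xyz": [0.021,-0.032,0],"turn": 0,"grip": 0}

```text
time: 1.77
tool_pos: [0.2866, -0.4946, 0.2815]
tcp_rot: [1.0, -0.019, 0.0, 0.0]
force: [0.6, 0.4, 0.3]
grip_width: 0.0002
finger_force: 0.0
```

Call:
drive_tool:
  commands:
    - {"xyz": [0.021,-0.032,0],"turn": 0,"grip": 0}
    - {"xyz": [0.021,-0.032,0],"turn": 0,"grip": 0}
    - {"xyz": [0.021,-0.032,0],"turn": 0,"grip": 0}
    - {"xyz": [0.021,-0.032,0],"turn": 0,"grip": 0}
    - {"xyz": [0.021,-0.032,0],"turn": 0,"grip": 0}

```text
time: 2.18
tool_pos: [0.3975, -0.3387, 0.2817]
tcp_rot: [1.0, -0.019, 0.0, 0.0]
force: [-0.0, -0.1, -0.7]
grip_width: 0.0001
finger_force: 0.0
```

Call:
drive_tool:
  commands:
    - {"xyz": [0.021,-0.032,0],"turn": 0,"grip": 0}
    - {"xyz": [0.021,-0.032,0],"turn": 0,"grip": 0}
    - {"xyz": [0.021,-0.032,0],"turn": 0,"grip": 0}
    - {"xyz": [0.021,-0.032,0],"turn": 0,"grip": 0}
    - {"xyz": [0.021,-0.032,0],"turn": 0,"grip": 0}

```text
time: 2.6
tool_pos: [0.5086, -0.1828, 0.2817]
tcp_rot: [1.0, -0.019, 0.0, 0.0]
force: [0.4, -1.4, -0.5]
grip_width: 0.0
finger_force: 0.0
```

```bash
python3 - <<'E'
from h import *
go(w([-.155-.0065+.025,.065,.30],C))
E
```

```text
t 2.6 pos [ 0.5086 -0.1828  0.2817] yaw -0.0385 turn -0.002 shift [ 0.1128 -0.1618 -0.0183] F [ 0.4 -1.4 -0.5] grip 1.0585665044621862e-05 ff 0.0 tilt -0.9999997272156111
```

Call:
drive_tool:
  commands:
    - {"xyz": [0.024,-0.032,0],"turn": 0,"grip": 0}
    - {"xyz": [0.024,-0.032,0],"turn": 0,"grip": 0}
    - {"xyz": [0.022,-0.032,0],"turn": 0,"grip": 0}
    - {"xyz": [0.021,-0.032,0],"turn": 0,"grip": 0}
    - {"xyz": [0.022,-0.032,0.02],"turn": 0,"grip": 0}

```text
time: 3.02
tool_pos: [0.629, -0.0282, 0.2659]
tcp_rot: [1.0, -0.019, 0.004, -0.0]
force: [0.2, -0.8, 1.4]
grip_width: -0.0001
finger_force: 0.0
```

Call:
drive_tool:
  commands:
    - {"xyz": [0,0,0],"turn": 0,"grip": 0}
    - {"xyz": [0,0,0],"turn": 0,"grip": 0}

```text
time: 3.18
tool_pos: [0.6259, -0.0272, 0.2606]
tcp_rot: [1.0, -0.017, -0.001, -0.001]
force: [-0.2, -1.0, -0.1]
grip_width: -0.0001
finger_force: 0.0
```

```bash
python3 - <<'E'
from h import *
go(w([-.155-.0065+.025,.065,.095],C))
d=grab('wrist','w1.png')
for P in ([-.1615,.065,.117],[-.1615,.03,.117],[-.1615,.1,.117],[-.11,.15,.15],[-.11,-.15,.15]): print(P,proj(d,[w(P,C)])[0].round())
E
```

```text
t 3.1833 pos [ 0.6259 -0.0272  0.2606] yaw -0.0334 turn 0.0031 shift [ 0.002  -0.0016  0.1656] F [-0.2 -1.  -0.1] grip -8.710083072212568e-05 ff 0.0 tilt -0.9999962450119848
[-0.1615, 0.065, 0.117] [321. 249.]
[-0.1615, 0.03, 0.117] [367. 249.]
[-0.1615, 0.1, 0.117] [275. 249.]
[-0.11, 0.15, 0.15] [189. 189.]
[-0.11, -0.15, 0.15] [641. 191.]
```

View pics/w1.png

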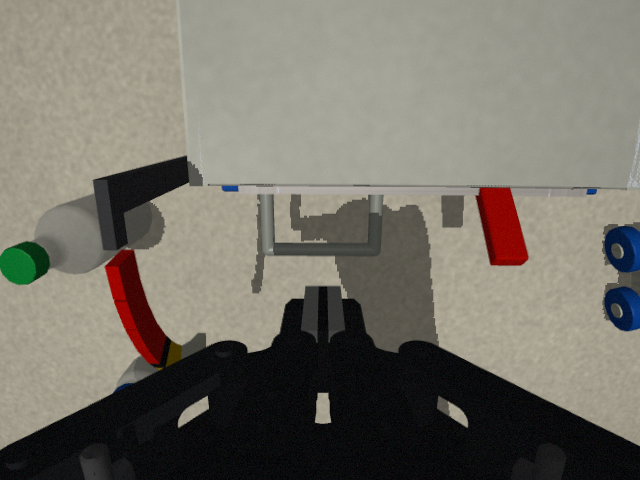

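The bar is at row 249, columns 267–376, with its middle at 321, which matches the prediction. The cabinet edge at rows 187–190 matches too. The tab is at about (510,262). I'll descend behind the bar.

Call:
drive_tool:
  commands:
    - {"xyz": [0.002,-0.002,0.035],"turn": 0,"grip": 0}
    - {"xyz": [0,0,0.035],"turn": 0,"grip": 0}
    - {"xyz": [0,0,0.035],"turn": 0,"grip": 0}
    - {"xyz": [0,0,0.03],"turn": 0,"grip": 0}
    - {"xyz": [0,0,0.025],"turn": 0,"grip": 0}

```text
time: 3.65
tool_pos: [0.6268, -0.0309, 0.1007]
tcp_rot: [1.0, -0.021, -0.0, 0.001]
force: [-0.1, 0.5, 0.1]
grip_width: -0.0
finger_force: 0.0
```

Call:
drive_tool:
  commands:
    - {"xyz": [0,0,0.004],"turn": 0,"grip": 0}
    - {"xyz": [-0.008,0,0],"turn": 0,"grip": 0}
    - {"xyz": [-0.008,0,0],"turn": 0,"grip": 0}

```text
time: 3.9
tool_pos: [0.6139, -0.0289, 0.1]
tcp_rot: [1.0, -0.02, 0.003, 0.0]
force: [6.7, -0.7, -3.2]
grip_width: -0.0002
finger_force: 2.9
```

```bash
python3 - <<'E'
from h import *
go(w([-.29+.016,.065,.095],C))
E
```

```text
t 3.9 pos [ 0.6139 -0.0289  0.1   ] yaw -0.0398 turn -0.0033 shift [-0.124  -0.0035  0.0043] F [ 6.7 -0.7 -3.2] grip -0.00019520828631583936 ff 2.8718173876404762 tilt -0.9999843840636049
```

Call:
drive_tool:
  commands:
    - {"xyz": [-0.015,0,0],"turn": 0,"grip": 0}
    - {"xyz": [-0.015,0,0],"turn": 0,"grip": 0}
    - {"xyz": [-0.015,0,0],"turn": 0,"grip": 0}
    - {"xyz": [-0.015,0,0],"turn": 0,"grip": 0}
    - {"xyz": [-0.015,0,0],"turn": 0,"grip": 0}

```text
time: 4.32
tool_pos: [0.5397, -0.0257, 0.1015]
tcp_rot: [1.0, -0.02, 0.005, 0.0]
force: [6.7, -2.0, -4.7]
grip_width: -0.0001
finger_force: 3.2
```

Call:
drive_tool:
  commands:
    - {"xyz": [-0.015,0,0],"turn": 0,"grip": 0}
    - {"xyz": [-0.012,0,0],"turn": 0,"grip": 0}
    - {"xyz": [-0.006,0,0],"turn": 0,"grip": 0}
    - {"xyz": [-0.004,0,0],"turn": 0,"grip": 0}

```text
time: 4.65
tool_pos: [0.5022, -0.0241, 0.1011]
tcp_rot: [1.0, -0.02, 0.004, 0.0]
force: [6.3, -1.7, 4.9]
grip_width: 0.0006
finger_force: 2.7
```

```bash
python3 - <<'E'
from h import *
go(w([-.29+.016,.065,.095],C))
E
```

```text
t 4.65 pos [ 0.5022 -0.0241  0.1011] yaw -0.0392 turn -0.0027 shift [-0.0123 -0.0032  0.0061] F [ 6.3 -1.7  4.9] grip 0.0005638707868171877 ff 2.742997035384178 tilt -0.9999734789801268
```

Call:
drive_tool:
  commands:
    - {"xyz": [-0.004,0,0],"turn": 0,"grip": 0}
    - {"xyz": [-0.004,0,0],"turn": 0,"grip": 0}
    - {"xyz": [-0.003,0,0],"turn": 0,"grip": 0}
    - {"xyz": [0,0,0],"turn": 0,"grip": 0}

```text
time: 4.98
tool_pos: [0.4923, -0.0234, 0.1006]
tcp_rot: [1.0, -0.019, 0.004, 0.0]
force: [4.9, -0.9, 3.3]
grip_width: 0.0003
finger_force: 2.9
```

Call:
drive_tool:
  commands:
    - {"xyz": [-0.003,0,0],"turn": 0,"grip": 0}
    - {"xyz": [-0.002,0,0],"turn": 0,"grip": 0}

```text
time: 5.15
tool_pos: [0.492, -0.0233, 0.1011]
tcp_rot: [1.0, -0.019, 0.008, -0.001]
force: [24.2, -2.8, -16.0]
grip_width: 0.0001
finger_force: 11.9
```

Call:
drive_tool:
  commands:
    - {"xyz": [-0.003,0,0],"turn": 0,"grip": 0}
    - {"xyz": [0,0,0],"turn": 0,"grip": 0}

```text
time: 5.32
tool_pos: [0.4921, -0.0231, 0.1019]
tcp_rot: [1.0, -0.02, 0.011, -0.001]
force: [26.2, -2.6, -14.9]
grip_width: 0.0002
finger_force: 12.9
```

Call:
drive_tool:
  commands:
    - {"xyz": [0.012,0,0],"turn": 0,"grip": 0}
    - {"xyz": [0.006,0,0],"turn": 0,"grip": 0}
    - {"xyz": [0,0,-0.03],"turn": 0,"grip": 0}
    - {"xyz": [0,0,-0.035],"turn": 0,"grip": 0}
    - {"xyz": [0,0,-0.035],"turn": 0,"grip": 0}

```text
time: 5.73
tool_pos: [0.4973, -0.0232, 0.1989]
tcp_rot: [1.0, -0.019, -0.002, -0.0]
force: [1.1, -1.1, -0.6]
grip_width: -0.0
finger_force: 0.0
```

Call:
drive_tool:
  commands:
    - {"xyz": [0,0.03,-0.03],"turn": 0,"grip": 0.06}
    - {"xyz": [0,0.03,0],"turn": 0,"grip": 0.06}
    - {"xyz": [0,0.03,0],"turn": 0,"grip": 0.06}
    - {"xyz": [-0.01,0.03,0],"turn": 0,"grip": 0.06}
    - {"xyz": [0,0,0],"turn": 0,"grip": 0.06}

```text
time: 6.15
tool_pos: [0.4813, -0.149, 0.2277]
tcp_rot: [1.0, -0.023, -0.001, 0.001]
force: [0.5, -0.1, -0.2]
grip_width: 0.0595
finger_force: 0.0
```

```bash
python3 - <<'E'
from h import *
go(w([-.269,-.055,.137],C))
d=grab('wrist','w2.png')
for n,P in (('grip',[-.269,-.055,.154]),('tip',[-.2815,-.055,.167]),('bar',[-.29,.065,.117]),('barR',[-.29,.03,.117])): print(n,proj(d,[w(P,C)])[0].round())
for r in optics.regions_of('wrist','cover_tab'): print(r['confidence'],r['position'],at(d,r['position'],.150))
E
```

```text
t 6.15 pos [ 0.4813 -0.149   0.2277] yaw -0.047 turn -0.0105 shift [ 0.0094 -0.0091  0.0907] F [ 0.5 -0.1 -0.2] grip 0.059472018969157325 ff 0.0 tilt -0.9999926918461756
grip [307. 233.]
tip [307. 261.]
bar [134. 250.]
barR [184. 249.]
0.71 [223.0, 96.6] [ 0.56665594 -0.10007783  0.15      ]
```

View pics/w2.png

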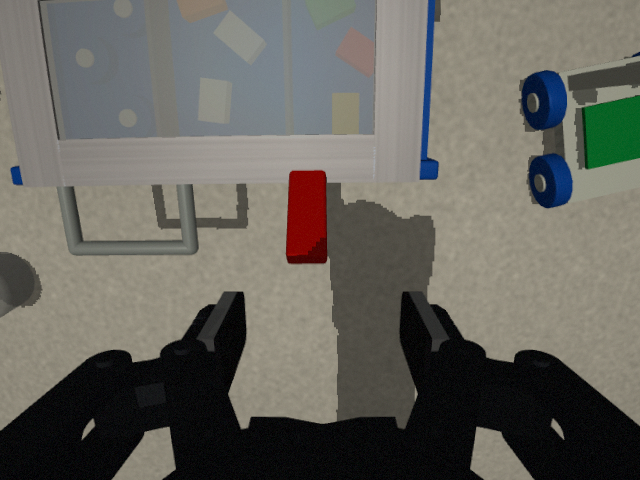

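The tab spans columns 288–327 and ends at row 262, right where predicted, with the bar within a few pixels. I'll descend and pinch.

Call:
drive_tool:
  commands:
    - {"xyz": [0.01,-0.009,0.03],"turn": -0.01,"grip": 0.06}
    - {"xyz": [0,0,0.03],"turn": 0,"grip": 0.06}
    - {"xyz": [0,0,0.025],"turn": 0,"grip": 0.06}
    - {"xyz": [0,0,0.006],"turn": 0,"grip": 0.06}
    - {"xyz": [0,0,0],"turn": 0,"grip": 0.04}

```text
time: 6.67
tool_pos: [0.4933, -0.1322, 0.1352]
tcp_rot: [1.0, -0.013, -0.002, -0.001]
force: [-0.1, 0.5, 0.6]
grip_width: 0.0491
finger_force: 0.0
```

Call:
drive_tool:
  commands:
    - {"xyz": [0,0,0],"turn": 0,"grip": 0.015}
    - {"xyz": [0,0,0],"turn": 0,"grip": 0.015}
    - {"xyz": [0,0,0],"turn": 0,"grip": 0.015}
    - {"xyz": [0,0,0],"turn": 0,"grip": 0.015}

```text
time: 7.0
tool_pos: [0.4951, -0.1408, 0.1389]
tcp_rot: [1.0, -0.017, 0.001, 0.004]
force: [-0.3, -17.8, -1.8]
grip_width: 0.0209
finger_force: 59.4
```

```bash
python3 - <<'E'
from h import *
go(w([-.269,-.055,.137],C))
E
```

```text
t 7.0 pos [ 0.4951 -0.1408  0.1389] yaw -0.0334 turn 0.0031 shift [-0.0043 -0.0001  0.0019] F [ -0.3 -17.8  -1.8] grip 0.02090094248116701 ff 59.409942626953125 tilt -0.9999661844636013
```

Call:
drive_tool:
  commands:
    - {"xyz": [0,0.007,0],"turn": 0,"grip": 0.015}
    - {"xyz": [0,0,0],"turn": 0,"grip": 0.015}

```text
time: 7.17
tool_pos: [0.495, -0.1409, 0.1386]
tcp_rot: [1.0, -0.015, 0.001, -0.0]
force: [-2.7, 1.3, 3.4]
grip_width: 0.0211
finger_force: 60.6
```

```bash
python3 - <<'E'
from h import *
go(w([-.269,-.055,.137],C))
r=.1505
for k in range(14):
    a=.18+.08*k;b=a+.08
    print(round(.08*(k+1),2),np.round([r*(np.cos(a)-np.cos(b)),-r*(np.sin(b)-np.sin(a))],4))
E
```

```text
t 7.1667 pos [ 0.495  -0.1409  0.1386] yaw -0.0294 turn 0.0071 shift [-0.0042 -0.0002  0.0016] F [-2.7  1.3  3.4] grip 0.021111329776686318 ff 60.640997886657715 tilt -0.9999988596820205
0.08 [ 0.0026 -0.0117]
0.16 [ 0.0036 -0.0115]
0.24 [ 0.0045 -0.0112]
0.32 [ 0.0053 -0.0108]
0.4 [ 0.0062 -0.0103]
0.48 [ 0.007  -0.0098]
0.56 [ 0.0078 -0.0092]
0.64 [ 0.0085 -0.0086]
0.72 [ 0.0091 -0.0079]
0.8 [ 0.0097 -0.0071]
0.88 [ 0.0103 -0.0063]
0.96 [ 0.0107 -0.0055]
1.04 [ 0.0111 -0.0046]
1.12 [ 0.0115 -0.0037]
```

Call:
drive_tool:
  commands:
    - {"xyz": [0.001,0,-0.012],"turn": 0,"grip": 0.015}
    - {"xyz": [0.0036,0,-0.0115],"turn": 0,"grip": 0.015}
    - {"xyz": [0.0045,0,-0.011],"turn": 0,"grip": 0.015}

```text
time: 7.42
tool_pos: [0.5053, -0.1412, 0.1731]
tcp_rot: [1.0, -0.014, 0.002, 0.0]
force: [7.1, -1.8, -8.0]
grip_width: 0.0208
finger_force: 63.0
```

Call:
drive_tool:
  commands:
    - {"xyz": [0.0053,0,-0.011],"turn": 0,"grip": 0.015}
    - {"xyz": [0.0062,0,-0.0103],"turn": 0,"grip": 0.015}

```text
time: 7.58
tool_pos: [0.5167, -0.1417, 0.1943]
tcp_rot: [1.0, -0.014, 0.002, 0.0]
force: [8.0, -2.4, -10.3]
grip_width: 0.0209
finger_force: 64.5
```

Call:
drive_tool:
  commands:
    - {"xyz": [0.007,0,-0.0095],"turn": 0,"grip": 0.015}
    - {"xyz": [0.0078,0,-0.009],"turn": 0,"grip": 0.015}
    - {"xyz": [0.0085,0,-0.0085],"turn": 0,"grip": 0.015}

```text
time: 7.83
tool_pos: [0.5384, -0.1425, 0.2204]
tcp_rot: [1.0, -0.014, -0.0, 0.0]
force: [3.7, -2.8, -9.5]
grip_width: 0.0206
finger_force: 66.5
```

Call:
drive_tool:
  commands:
    - {"xyz": [0.0091,0,-0.0078],"turn": 0,"grip": 0.015}
    - {"xyz": [0.0097,0,-0.007],"turn": 0,"grip": 0.015}
    - {"xyz": [0,0,0],"turn": 0,"grip": 0.015}

```text
time: 8.08
tool_pos: [0.5585, -0.1433, 0.2361]
tcp_rot: [1.0, -0.014, 0.001, 0.001]
force: [-2.1, -2.6, 0.4]
grip_width: 0.0212
finger_force: 68.7
```

```bash
cat >> h.py <<'E'
def crop(d,f,P,a,z):
    u,v=proj(d,[w(P,C)])[0].astype(int);x0=max(0,u-a);y0=max(0,v-a)
    im=d['pixels'][y0:v+a,x0:u+a,::-1];cv2.imwrite('pics/'+f,cv2.resize(im,None,fx=z,fy=z,interpolation=cv2.INTER_CUBIC));print(f,'off',x0,y0)
E
python3 - <<'E'
from h import *
go(w([-.119-.1505*np.cos(.96+.18),-.055,.11+.1505*np.sin(.96+.18)+.02],C))
d=grab('side')
crop(d,'s2.png',[-.2,.0,.18],150,2)
E
```

```text
t 8.0833 pos [ 0.5585 -0.1433  0.2361] yaw -0.0285 turn 0.008 shift [ 0.0194 -0.     -0.0306] F [-2.1 -2.6  0.4] grip 0.021191846939215907 ff 68.6517333984375 tilt -0.9999978310314135
s2.png off 242 41
```

View pics/s2.png

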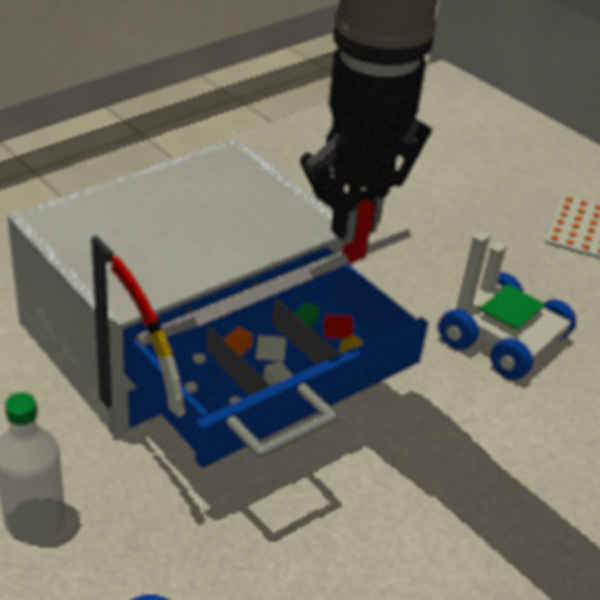

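The cover is at about 0.8, with its left edge near the yellow/black boundary of the scale, around (155,335) in the crop. The drawer is fully out. I'll continue into the red.

Call:
drive_tool:
  commands:
    - {"xyz": [0.0085,0,-0.0065],"turn": 0,"grip": 0.015}
    - {"xyz": [0.0105,0,-0.0058],"turn": 0,"grip": 0.015}
    - {"xyz": [0.0055,0,-0.0026],"turn": 0,"grip": 0.015}
    - {"xyz": [0,0,0],"turn": 0,"grip": 0.015}

```text
time: 8.47
tool_pos: [0.5816, -0.1441, 0.2491]
tcp_rot: [1.0, -0.014, -0.0, 0.0]
force: [-0.4, -5.3, -4.6]
grip_width: 0.021
finger_force: 68.1
```

```bash
cat >> h.py <<'E'
def th():
    p=robot.state()['tool_pos'];c=np.array([.495,-.1409,.1386]);dx=(p[0]-c[0])*np.cos(C[2])+(p[1]-c[1])*np.sin(C[2]);dz=p[2]-c[2]
    print('th chord',2*np.arcsin(np.hypot(dx,dz)/2/.1505),'th dir',2*(np.arctan2(dx,dz)-.18))
E
python3 - <<'E'
from h import *
go([0,0,0]);th()
d=grab('side')
crop(d,'s3.png',[-.2,.12,.18],70,4)
E
```

```text
t 8.4667 pos [ 0.5816 -0.1441  0.2491] yaw -0.0288 turn 0.0077 shift [-0.5853 -0.1276  0.2494] F [-0.4 -5.3 -4.6] grip 0.021009727781850448 ff 68.06495547294617 tilt -0.9999993874624137
th chord 0.9706907827280288 th dir 0.969876257158378
s3.png off 268 144
```

View pics/s3.png

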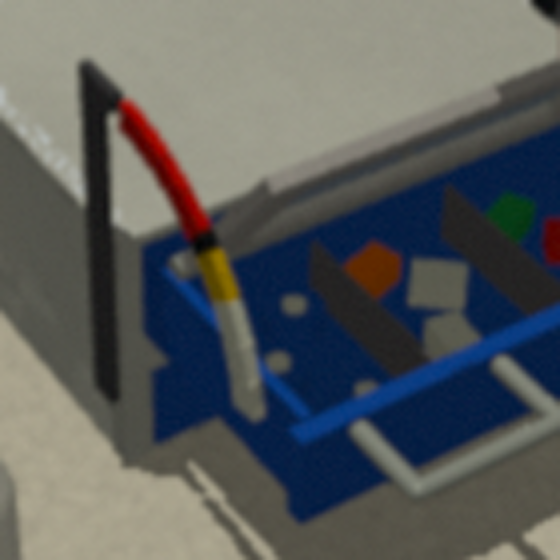

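The scale is clear, but parallax gets in the way of reading it. The cover's upper left corner is at about (268,183) in the crop, or (335,190) in the full frame. I'll compare that with the corner predicted for each angle.

```bash
python3 - <<'E'
from h import *
d=grab('side')
for y in(.125,):
  for t in(.7,.8,.9,.97,1.05,1.15):
    print(t,[proj(d,[w([-.118-.125*np.cos(t)-o*np.sin(t),y,.129+.125*np.sin(t)+o*np.cos(t)],C)])[0].round(1) for o in(-.004,.004)])
# arc marks
for t in(.61,.81,.89): print('arc',t,(proj(d,[w([-.119-.11*np.cos(t),.154,.129+.11*np.sin(t)],C)])[0]-[268,144])*4)
E
```

```text
0.7 [array([340. , 207.3]), array([341.8, 206.3])]
0.8 [array([337.2, 200.3]), array([339.2, 199.6])]
0.9 [array([334.2, 193.4]), array([336.3, 193.1])]
0.97 [array([331.9, 188.7]), array([334.1, 188.7])]
1.05 [array([329.2, 183.5]), array([331.5, 183.8])]
1.15 [array([325.7, 177.3]), array([328. , 177.9])]
arc 0.61 [228.39402722 300.28785055]
arc 0.81 [210.42236107 252.26781333]
arc 0.89 [202.10307034 233.39013315]
```

Projected scale marks match the picture, and the corner puts the cover at about 0.95. I'll raise it slightly for certainty, then ease it back down.

Call:
drive_tool:
  commands:
    - {"xyz": [0.007,0,-0.003],"turn": 0,"grip": 0.015}
    - {"xyz": [0,0,0],"turn": 0,"grip": 0.015}
    - {"xyz": [0,0,0],"turn": 0,"grip": 0.015}

```text
time: 8.82
tool_pos: [0.5878, -0.1444, 0.2517]
tcp_rot: [1.0, -0.015, -0.001, 0.0]
force: [0.4, -5.0, -5.4]
grip_width: 0.0213
finger_force: 67.9
```

```bash
python3 - <<'E'
from h import *
go([0,0,0]);th()
s=robot.state()['tool_pos'];r=.1505;t=1.0
for n in (.95,.9,.85,.8,.75):print(n,np.round([r*(np.cos(t+.18)-np.cos(n+.18)),-r*(np.sin(n+.18)-np.sin(t+.18))],4));t=n
E
```

```text
t 8.8167 pos [ 0.5878 -0.1444  0.2517] yaw -0.029 turn 0.0075 shift [-0.5914 -0.1275  0.2523] F [ 0.4 -5.  -5.4] grip 0.021267723421049066 ff 67.92816638946533 tilt -0.9999988592690978
th chord 1.0152377484825628 th dir 1.0154025390959127
0.95 [-0.0069  0.003 ]
0.9 [-0.0067  0.0034]
0.85 [-0.0065  0.0037]
0.8 [-0.0064  0.004 ]
0.75 [-0.0061  0.0043]
```

Call:
drive_tool:
  commands:
    - {"xyz": [-0.0069,0,0.003],"turn": 0,"grip": 0.015}
    - {"xyz": [-0.0067,0,0.0034],"turn": 0,"grip": 0.015}
    - {"xyz": [-0.0065,0,0.0037],"turn": 0,"grip": 0.015}
    - {"xyz": [-0.0064,0,0.004],"turn": 0,"grip": 0.015}
    - {"xyz": [-0.0061,0,0.0043],"turn": 0,"grip": 0.015}

```text
time: 9.23
tool_pos: [0.5582, -0.1433, 0.2367]
tcp_rot: [1.0, -0.014, 0.004, 0.001]
force: [-0.1, -4.1, 7.3]
grip_width: 0.0211
finger_force: 68.4
```

Call:
drive_tool:
  commands:
    - {"xyz": [-0.002,0,0.0014],"turn": 0,"grip": 0.015}
    - {"xyz": [0,0,0],"turn": 0,"grip": 0.015}
    - {"xyz": [0,0,0],"turn": 0,"grip": 0.015}

```text
time: 9.48
tool_pos: [0.5558, -0.1431, 0.2351]
tcp_rot: [1.0, -0.014, 0.003, 0.001]
force: [-1.7, -3.4, 6.6]
grip_width: 0.0212
finger_force: 68.2
```

```bash
python3 - <<'E'
from h import *
go([0,0,0]);th()
d=grab('side')
crop(d,'s4.png',[-.2,.08,.18],85,4)
for t in(.65,.7,.75,.8): print(t,(proj(d,[w([-.118-.125*np.cos(t)-.004*np.sin(t),.125,.129+.125*np.sin(t)+.004*np.cos(t)],C)])[0]))
print('bar',proj(d,[w([-.29,.105,.117],C)]),proj(d,[w([-.29,.025,.117],C)]))
E
```

```text
t 9.4833 pos [ 0.5558 -0.1431  0.2351] yaw -0.0289 turn 0.0076 shift [-0.5612 -0.1274  0.2313] F [-1.7 -3.4  6.6] grip 0.02116231132799219 ff 68.24344038963318 tilt -0.9999779196017765
th chord 0.7777337136297924 th dir 0.7650922039507114
s4.png off 272 121
0.65 [342.93710768 209.61019797]
0.7 [341.7750613  206.27085126]
0.75 [340.52639928 202.93960062]
0.8 [339.19529267 199.62808817]
bar [[373.36785366 266.94122428]] [[408.83382705 249.47739987]]
```

View pics/s4.png

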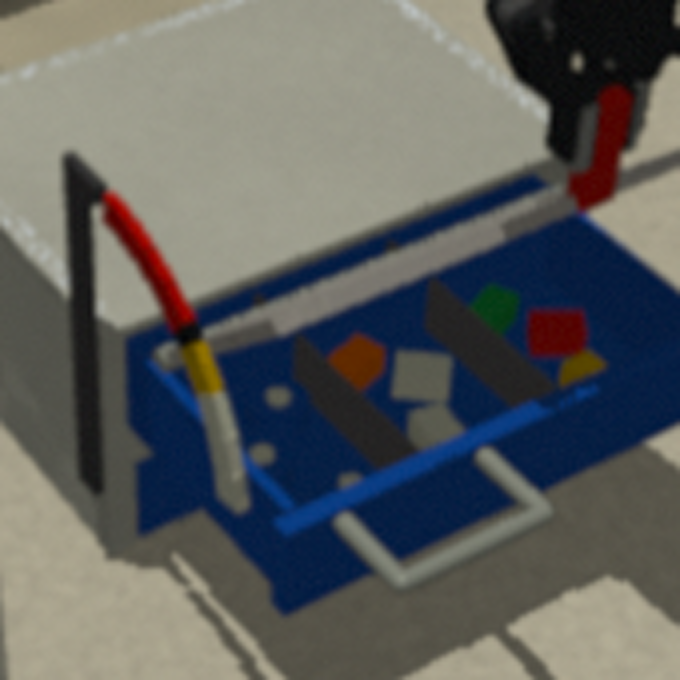

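The left corner is at about (339.5,201.5) in the full frame, which gives roughly 0.77. The handle is at its fully-out position. I'll go down about 0.03 more, to mid-yellow.

Call:
drive_tool:
  commands:
    - {"xyz": [-0.0045,0.001,0.002],"turn": 0,"grip": 0.015}
    - {"xyz": [0,0,0],"turn": 0,"grip": 0.015}
    - {"xyz": [0,0,0],"turn": 0,"grip": 0.015}
    - {"xyz": [0,0,0],"turn": 0,"grip": 0.015}
    - {"xyz": [0,0,0],"turn": 0,"grip": 0.015}

```text
time: 9.95
tool_pos: [0.5506, -0.143, 0.2317]
tcp_rot: [1.0, -0.014, 0.001, 0.0]
force: [0.6, -0.4, 6.8]
grip_width: 0.0208
finger_force: 67.7
```

```bash
python3 - <<'E'
from h import *
go([0,0,0]);th()
s=robot.state();print(np.abs(s['joint_vel']).max())
d=grab('top','t5.png');print('bar',proj(d,[w([-.29,.102,.117],C)]),proj(d,[w([-.29,.028,.117],C)]),'front',proj(d,[w([-.245,.0,.12],C)]))
d=grab('side');crop(d,'s5.png',[-.2,.08,.18],60,5)
a=cv2.imread('pics/t5.png')[150:350,200:540];b=cv2.imread('pics/s5.png');b=cv2.resize(b,(400,400))
a=cv2.resize(a,(400,235));c=np.zeros((400,800,3),np.uint8);c[:235,:400]=a;c[:,400:]=b;cv2.imwrite('pics/f.png',c)
E
```

```text
t 9.95 pos [ 0.5506 -0.143   0.2317] yaw -0.0279 turn 0.0086 shift [-0.5551 -0.1276  0.2301] F [ 0.6 -0.4  6.8] grip 0.020829044208880036 ff 67.7136218547821 tilt -0.9999956956781684
th chord 0.7373214715734098 th dir 0.7179734308492897
0.0023577352316338515
bar [[312.64814352 285.81771621]] [[348.70482357 287.35913523]] front [[363.2216741  265.95202192]]
s5.png off 297 146
```

View pics/f.png

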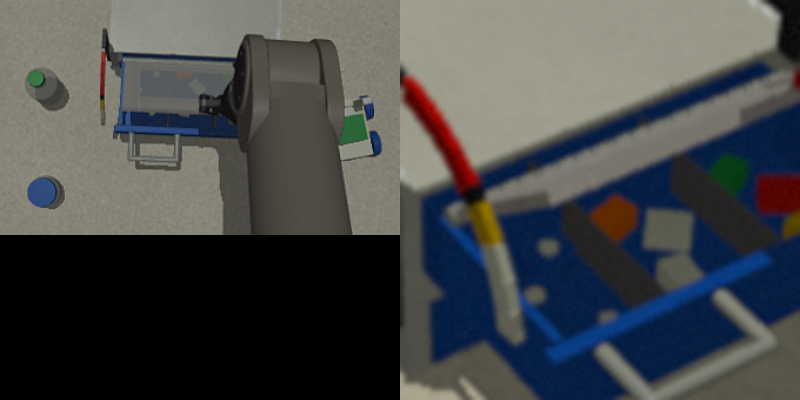

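The cover is held at about 0.73, mid-yellow, with its corner near (341,205). The handle bar is at top-view row ≈287, against 286–287 predicted for fully out, and the other things haven't moved. The arm is at rest, so I'm handing in.

```bash
python3 -c "
from cell import robot
print(robot.hand_in())"
```

```text
the job is handed in; nothing more can be done
None
```

I pulled the drawer out to its stop, raised the cover to about 1.0 rad (red), then eased it back and handed in with it gripped at rest at about 0.73 rad (yellow); the rover, bottle and jar were not touched, and the hand-in returned no verdict.

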